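# Line up the rest buttons by size on the marked rail

### The arm

A 7-joint arm with a two-finger parallel gripper is mounted at the origin on a cart in front of the work surface, level with it; the furniture and walls round the work are solid. World frame = base frame: x ahead of the robot, y to its left, z up, the work surface at z = 0. Lengths are in m, angles in rad, forces in N, time in s.
With the tool pointing down it reaches from about 0.425 to 0.8 m from the base axis. Payload 8.3 kg.
Tool frame: the origin (TCP) lies midway between the tips of the shut fingers; the grasp point (between the pads) lies bot.grip_depth behind it (bot.grip_depth is the distance from the TCP to the grasp point, in m); z points along the fingers, y is the line along which they close (so a half turn about z gives the same grasp; the last joint's range is limited). The gripper opens to 85 mm and grips with 20 to 120 N. Pads are 22 mm wide; open, the fingers measure 114 mm over their backs; the gripper's body (76 mm by 85 mm) begins 54 mm behind the grasp point. The pads swing forward as they close: fully open they stand 13 mm farther back than shut.
Start: joints at [1.251, 0.383, 0.016, 1.37, -0.006, 1.388, -0.046], TCP at [0.159, -0.604, 0.198] pointing down, gripper open.
Joint ranges: [-2.95, 2.95], [-0.25, 2.06], [-1.52, 1.56], [0.18, 2.33], [-1.44, 4.58], [0.02, 2.06], [-3.01, 3.01]. Speed limits (rad/s): [2.39, 2.39, 3.01, 3.01, 3.14, 3.14, 3.14].

### API

Orientations are given as [roll, pitch, yaw] about the fixed x, y, z axes, in that order (R = Rz(yaw) Ry(pitch) Rx(roll)).
In Python, from workcell import bot gives the robot as it stands.
- The arm moves only by the shell command python3 -m pendant 'ROWS' [OPENING]. ROWS is JSON, a list of rows, each a list of 4 numbers: the shift along the world's x, y, z in cm, then the turn about the world's z in rad. A call has 1 to 12 rows; each row is the pose to reach, as a shift and turn from the pose commanded when the call began; what a row does not reach only later rows make up. A row lasts 1/10 s, in which the tool goes at most 50 mm and 8.59 degrees, less where a joint would pass 70% of its speed; a pose out of reach is approached as far as the arm can. A call with a gripper value outside its range is refused whole. OPENING is the opening, from 0 (shut) to 1 (fully open), set as the call begins (- or left out, the last holds). The fingers move at their own pace and stop on an object; the grip force is fixed at half the most. Time passes only in rows, so rows that repeat a pose let the fingers close. It gives the time, the measured TCP pose, the force, the opening and the grip force at its end, in the units of the state.
- bot.read_state(): the state, without advancing time (a new reading comes with each control period).
- bot.capture(name): name is "scene" or "top" or "wrist"; returns the picture (420x560x3 uint8, red, green, blue); there is no depth.
- bot.camera_model(name): a dict with "fx", "fy", "cx", "cy" (pixels), "camera_from_world" (4x4, takes a point from world to camera coordinates). Camera axes: x right, y down, z forward; pixel columns grow to the right and rows downward; lengths in m; the calibration is good to about 2 mm. A picture is of the moment at which its call begins: read the wrist's pose just before it. camera_model takes no time and is no camera call; for the wrist camera it gives the pose at the moment of the call.
- bot.hand_in(): hands the job in; it is judged then, once.
Trained networks look in the newest picture that a camera, given by its name, has taken for a name from the list of things; names that differ only in an ending like _2 or _b are one class to them, and where a whole thing is asked for, a point or a joint stands for the part that bears it (a point fixed in the world has none). Each returns a list of dicts, best first, with "confidence" (0 to 1); they miss things now and then, are a little off and sometimes report something else, mostly with a low value. They report only what shows in the picture. A call takes as long as a camera call. They do not tell look-alikes from the thing itself.
- bot.trace(label, camera): "region" (420x560 bool, what is visible of it) and "pixel" ([column, row] in pixels, amid what is visible of it).
- bot.pinpoint(label, camera): "pixel" ([column, row] in pixels: a listed point, or the origin of a listed thing).
The state is a dict: "time": time; "q": joint angles; "qvel": joint speeds; "joint_torque": joint torques, N m; "position": TCP position; "tool_rot": TCP orientation; "wrist_force": force on the tool from outside, world axes, zero at the start; "ft_torque": the same for the moment, N m; "width": opening from 0.0 (shut) to 1.0 (fully open); "gripper_force": force on a finger pad.
Only numpy, scipy, OpenCV 4.12 (cv2) and the standard library are available. Lean on these libraries where they do the work, as an engineer would, in place of code of your own. Each camera call takes 0.05 s, during which the arm holds its last target. There are 200 camera calls.

### The job

Line up the four blue rest buttons on the four marks of the rail in order of width, the smallest at the red end and the widest at the grey end. Stand each one upright and centred on its mark, and leave the chisel where it lies.

Things in the scene. Friction and masses are not known exactly. Their poses are not given: they have to be found in the camera images.
- button_1: the smallest of four fixture rest buttons: blue solid aluminium cylinder standing upright, 24 mm in diameter, 18 mm high, with a small screw hole in its top. Origin: centre of its underside; z up. 0.022 kg.
- button_2: the second smallest of four fixture rest buttons: blue solid aluminium cylinder standing upright, 36 mm in diameter, 22 mm high, with a small screw hole in its top. Origin: centre of its underside; z up. 0.06 (varies) kg.
- button_3: the second widest of four fixture rest buttons: blue solid aluminium cylinder standing upright, 48 mm in diameter, 26 mm high, with a small screw hole in its top. Origin: centre of its underside; z up. 0.125 (varies) kg.
- button_4: the widest of four fixture rest buttons: blue solid aluminium cylinder standing upright, 60 mm in diameter, 30 mm high, with a small screw hole in its top. Origin: centre of its underside; z up. 0.23 kg.
- mark_a: one of four equal painted marks on the fixed dark steel rail (84 mm wide, 400 mm long, 8 mm thick): white 68 mm circle with a white cross at its centre, flat. Origin: the centre, on the rail's top, 8 mm above the table. y points along the rail from mark_a to mark_d, x across it; neighbours are 80 mm apart. This one lies at one end of the row.
- mark_b: one of four equal painted marks on the fixed dark steel rail (84 mm wide, 400 mm long, 8 mm thick): white 68 mm circle with a white cross at its centre, flat. Origin: the centre, on the rail's top, 8 mm above the table. y points along the rail from mark_a to mark_d, x across it; neighbours are 80 mm apart. This one lies next to mark_a.
- mark_c: one of four equal painted marks on the fixed dark steel rail (84 mm wide, 400 mm long, 8 mm thick): white 68 mm circle with a white cross at its centre, flat. Origin: the centre, on the rail's top, 8 mm above the table. y points along the rail from mark_a to mark_d, x across it; neighbours are 80 mm apart. This one lies next to mark_d.
- mark_d: one of four equal painted marks on the fixed dark steel rail (84 mm wide, 400 mm long, 8 mm thick): white 68 mm circle with a white cross at its centre, flat. Origin: the centre, on the rail's top, 8 mm above the table. y points along the rail from mark_a to mark_d, x across it; neighbours are 80 mm apart. This one lies at the other end of the row.
- red_stop: red block fixed across one end of the rail, 80 mm across the rail, 26 mm along it and 20 mm high, on the rail (its top is 28 mm above the table). It stands beyond mark_a or beyond mark_d, 62 mm from that mark's centre; the block at the other end is the same but grey. Origin: centre of its underside.
- chisel: steel cold chisel, 176x22x21 mm, lying on the table beside the rail; a bystander, to be left where it is. Origin: centre of its underside.
Not all that is in view belongs to the job. Leave any black or yellow look-alike of the button_3 alone. What is shaped like the button_2 but white is not meant.

How it is judged:
At the end, for the whole second after the job is handed in: Counted from the red block, the buttons stand on the four marks from the smallest to the widest, each centred within 12 mm, upright on the rail (tilt under 0.1 rad), released and at rest; the chisel is within 20 mm of where it lay (((horizontal distance between red_stop and mark_a below 0.1 m and horizontal distance between button_1 and mark_a below 0.012 m and horizontal distance between button_2 and mark_b below 0.012 m and horizontal distance between button_3 and mark_c below 0.012 m and horizontal distance between button_4 and mark_d below 0.012 m) or (horizontal distance between red_stop and mark_d below 0.1 m and horizontal distance between button_1 and mark_d below 0.012 m and horizontal distance between button_2 and mark_c below 0.012 m and horizontal distance between button_3 and mark_b below 0.012 m and horizontal distance between button_4 and mark_a below 0.012 m)) and height (world z) of button_1 between 0.005 and 0.012 m and angle between each of button_1, button_2, button_3, button_4's own z axis and vertical below 0.1 rad and linear speed of each of button_1, button_2, button_3, button_4 below 0.01 m/s and angular speed of each of button_1, button_2, button_3, button_4 below 0.1 rad/s and height (world z) of button_2 between 0.005 and 0.012 m and height (world z) of button_3 between 0.005 and 0.012 m and height (world z) of button_4 between 0.005 and 0.012 m and distance of chisel from where it was at the start of the episode below 0.02 m); the robot touches nothing.
It fails at once if the chisel is moved more than 20 mm (distance of chisel from where it was at the start of the episode above 0.02 m).
It also fails if it takes over 96 s, if anything falls off the work surface, if the arm or the gripper's body presses on something with over 40 N, if the wrist force passes 120 N, or if a joint passes its speed limit or range.

## Working session

There is one attempt and no reset: what is moved stays moved. The work goes in short steps, Python scripts to look and compute and a shell command to move; the robot and the scene stay as the last step left them, time stands still between calls to the robot, and variables do not carry over. Pictures are saved under pics/ and viewed, at most 14 in all, crops included, and the job is handed in when it is done.

```bash
mkdir -p pics; ls; cat > h.py <<'E'
import numpy as np, cv2
from workcell import bot
def save(name,fn):
    im=bot.capture(name); cv2.imwrite('pics/'+fn,im[:,:,::-1]); return im
def ray(m,px):
    T=np.array(m["camera_from_world"]); R=T[:3,:3]; c=-R.T@T[:3,3]
    d=R.T@np.array([(px[0]-m["cx"])/m["fx"],(px[1]-m["cy"])/m["fy"],1]); return c,d
def onz(m,px,z):
    c,d=ray(m,px); return c+d*(z-c[2])/d[2]
def tri(a,b):
    A=np.zeros((3,3));v=np.zeros(3)
    for c,d in (a,b):
        d=d/np.linalg.norm(d);P=np.eye(3)-np.outer(d,d);A+=P;v+=P@c
    return np.linalg.solve(A,v)
def proj(m,p):
    q=np.array(m["camera_from_world"])@np.r_[p,1]; return np.array([m["fx"]*q[0]/q[2]+m["cx"],m["fy"]*q[1]/q[2]+m["cy"]])
E
python3 - <<'E'
from h import *
np.set_printoptions(precision=3,suppress=True)
s=bot.read_state();print(s['time'],s['position'],s['tool_rot'],s['width'],bot.grip_depth)
ims=[]
for n in("scene","top"):
    ims.append(save(n,n+'0.png')); m=bot.camera_model(n)
    print(n,ray(m,(280,210)),m['fx'])
    for l in("button_1","mark_a","red_stop","chisel"):
        for f in (bot.pinpoint,):
            print(l,[(np.round(r['pixel']).tolist(),round(r['confidence'],2),onz(m,r['pixel'],0)[:2].round(3).tolist()) for r in f(l,n)])
E
```

```text
pics
0.0 [ 0.159 -0.604  0.197] [-3.14   0.     0.257] 1.0032517773503569 0.0187
scene (array([-0.084,  0.44 ,  0.964]), array([ 0.502, -0.354, -0.79 ])) 426.86643264807185
button_1 [([369.0, 181.0], 0.87, [0.463, -0.276]), ([305.0, 244.0], 0.62, [0.394, 0.02]), ([244.0, 266.0], 0.61, [0.432, 0.19]), ([290.0, 224.0], 0.61, [0.469, 0.014]), ([222.0, 247.0], 0.6, [0.516, 0.207]), ([259.0, 232.0], 0.5, [0.498, 0.101]), ([264.0, 277.0], 0.46, [0.375, 0.168]), ([290.0, 179.0], 0.27, [0.606, -0.086])]
mark_a [([288.0, 180.0], 0.54, [0.608, -0.079]), ([326.0, 150.0], 0.49, [0.64, -0.253]), ([312.0, 165.0], 0.45, [0.615, -0.175]), ([271.0, 194.0], 0.37, [0.593, -0.005])]
red_stop [([257.0, 202.0], 0.52, [0.591, 0.045])]
chisel [([168.0, 262.0], 0.88, [0.557, 0.347])]
top (array([0.419, 0.011, 0.924]), array([ 0.108,  0.002, -0.994])) 414.15435587560046
button_1 [([272.0, 267.0], 0.95, [0.393, 0.03]), ([408.0, 237.0], 0.88, [0.458, -0.271]), ([276.0, 232.0], 0.79, [0.471, 0.022]), ([233.0, 220.0], 0.72, [0.496, 0.118]), ([209.0, 281.0], 0.6, [0.362, 0.168]), ([209.0, 245.0], 0.57, [0.443, 0.17]), ([190.0, 213.0], 0.57, [0.514, 0.214]), ([352.0, 240.0], 0.41, [0.453, -0.148])]
mark_a [([394.0, 160.0], 0.66, [0.633, -0.245]), ([359.0, 168.0], 0.56, [0.616, -0.167]), ([288.0, 175.0], 0.43, [0.6, -0.006]), ([325.0, 169.0], 0.42, [0.612, -0.09])]
red_stop [([264.0, 180.0], 0.83, [0.587, 0.048])]
chisel [([129.0, 186.0], 0.69, [0.574, 0.355]), ([410.0, 240.0], 0.38, [0.451, -0.274])]
```

View pics/scene0.png

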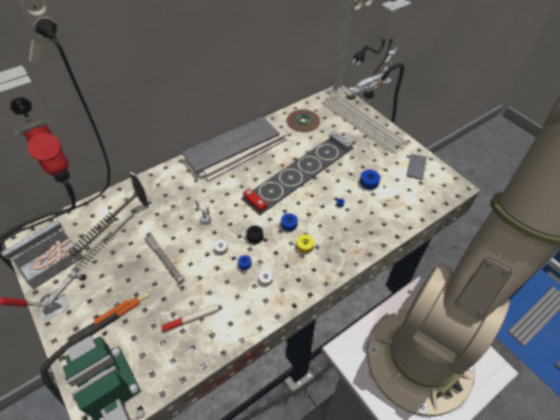

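View pics/top0.png

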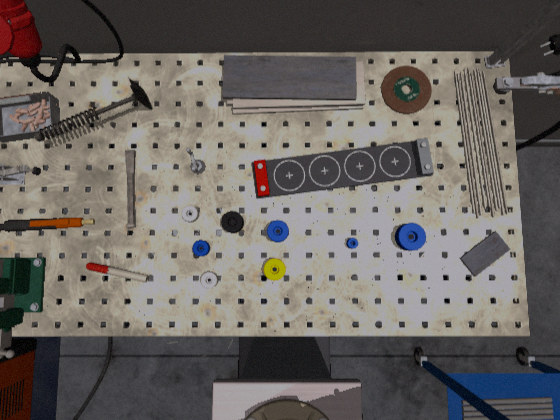

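```bash
cat > m.py <<'E'
from h import *
np.set_printoptions(precision=4,suppress=True)
def blobs(im):
    hsv=cv2.cvtColor(im,cv2.COLOR_RGB2HSV); k=cv2.inRange(hsv,(105,110,50),(130,255,255))
    n,l,st,c=cv2.connectedComponentsWithStats(cv2.morphologyEx(k,cv2.MORPH_CLOSE,np.ones((5,5))))
    return [(c[i],st[i,4]) for i in range(1,n) if st[i,4]>20]
if __name__=="__main__":
    ms={};B={};M={};R={}
    for n in("scene","top"):
        im=save(n,n+'1.png'); ms[n]=bot.camera_model(n)
        B[n]=[(p,a) for p,a in blobs(im) if .3<onz(ms[n],p,.01)[0]<.6 and abs(onz(ms[n],p,.01)[1])<.33]
        M[n]=[r['pixel'] for r in bot.pinpoint("mark_a",n)]
        R[n]=[r['pixel'] for r in bot.trace("red_stop",n)][:1]
        print(n,[(p.round(1).tolist(),int(a)) for p,a in B[n]])
    def pair(X,Y,z):
        for p in X:
            a=onz(ms["top"],p,z); q=min(Y,key=lambda q:np.linalg.norm(onz(ms["scene"],q,z)-a))
            yield p,tri(ray(ms["top"],p),ray(ms["scene"],q))
    for p,P in pair([p for p,_ in B["top"]],[p for p,_ in B["scene"]],.012): print("blue",p.round(),P)
    pts=[]
    for p,P in pair(M["top"],M["scene"],.008): print("mark",np.round(p),P); pts.append(P)
    for p,P in pair(R["top"],R["scene"],.02): print("red",np.round(p),P)
    im=cv2.imread('pics/top1.png')[135:290,175:440]; cv2.imwrite('pics/crop1.png',cv2.resize(im,None,fx=3,fy=3,interpolation=cv2.INTER_CUBIC))
E
python3 m.py
```

```text
scene [([369.4, 178.9], 285), ([339.8, 201.7], 38), ([288.6, 221.7], 212), ([244.2, 262.1], 134)]
top [([277.3, 230.8], 369), ([411.2, 236.2], 610), ([351.9, 242.8], 91), ([200.5, 247.8], 216)]
blue [277. 231.] [0.4722 0.0185 0.0133]
blue [411. 236.] [ 0.4602 -0.2736  0.013 ]
blue [352. 243.] [ 0.4459 -0.1447  0.0105]
blue [200. 248.] [0.4353 0.1871 0.012 ]
mark [359. 164.] [ 0.6189 -0.1698  0.0031]
mark [394. 160.] [ 0.6286 -0.2415  0.0184]
mark [291. 174.] [ 0.5996 -0.0132  0.0029]
mark [324. 170.] [ 0.6145 -0.0867 -0.0051]
red [263. 178.] [0.5897 0.0484 0.0065]
```

View pics/crop1.png

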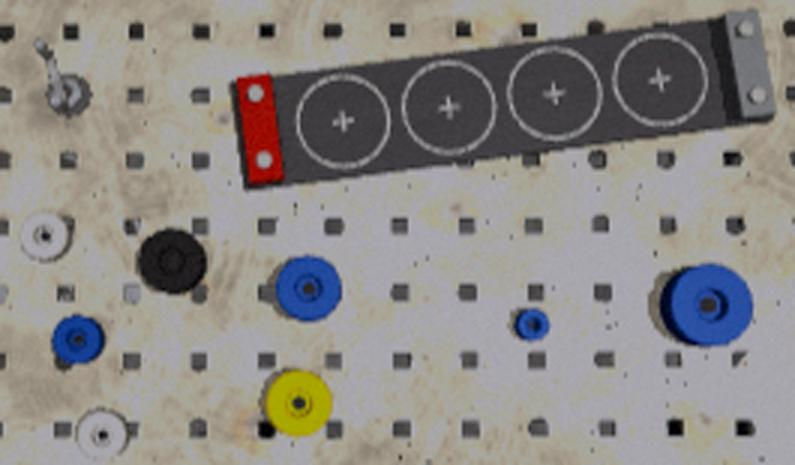

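The crop shows the red stop at left (top px 261,178) and the crosses at about px (289,175), (325,171), (360,166) and (395,161). The candidates are:
- Blue: (201,248), (278,231), (352,243) and (411,236).
- Yellow (274,269) and black (232,222), which look like button_3.
- White (190,213) and (209,280), which look like button_2.

Only the four blue ones fit the description. By size, button_1 is (352,243), button_2 is (201,248), button_3 is (278,231) and button_4 is (411,236). Next I refine the marks from both views.

```bash
python3 - <<'E'
from m import *
m={n:bot.camera_model(n) for n in("top","scene")}
g={n:cv2.imread(f'pics/{n}1.png').min(2).astype(float) for n in m}
def cross(n,P):
    p=proj(m[n],P)
    for _ in range(6):   # ring+cross are symmetric about the centre
        w=np.zeros(2);s=0;r=18 if n=="top" else 14
        yy,xx=np.mgrid[0:420,0:560]; 
        # pixels whose back-projection is within 36 mm of the guess, brighter than rail
        d=np.hypot(xx-p[0],yy-p[1])<r; ys,xs=np.nonzero(d)
        W=np.array([onz(m[n],(x,y),.008) for x,y in zip(xs,ys)]); c=onz(m[n],p,.008)
        k=np.hypot(*(W-c)[:,:2].T)<.038; v=g[n][ys,xs][k]; wt=np.clip(v-np.percentile(v,50)-15,0,None)
        p=np.array([(xs[k]*wt).sum(),(ys[k]*wt).sum()])/wt.sum()
    return p
pts=[]
for px in((289.3,175.3),(324.7,170.7),(360,166),(395,161.3)):
    P=onz(m["top"],px,.008); a=cross("top",P);b=cross("scene",P); T=tri(ray(m["top"],a),ray(m["scene"],b)); pts.append(T)
    print(P[:2],a,onz(m["top"],a,.008)[:2],b,T)
pts=np.array(pts);d=np.diff(pts,axis=0);print(np.linalg.norm(d,axis=1))
u=pts[3]-pts[0];u=u[:2]/np.hypot(*u[:2]);print("fit",[ (pts[:,:2].mean(0)+u*.08*(i-1.5)).round(4) for i in range(4)],"across angle",np.arctan2(-u[1]*0+u[0],-u[1]))
E
```

```text
[ 0.5971 -0.0086] [289.2237 175.1482] [ 0.5974 -0.0084] [257.8  181.72] [0.6017 0.0085 0.0511]
[ 0.6073 -0.0882] [324.2437 170.2621] [ 0.6083 -0.0872] [294.6492 178.0382] [ 0.6048 -0.0926  0.0031]
[ 0.6177 -0.1677] [359.6197 166.2604] [ 0.6171 -0.1668] [297.396 150.292] [ 0.6109 -0.136   0.089 ]
[ 0.6282 -0.2465] [394.2728 161.3598] [ 0.6281 -0.2449] [303.1236 145.0805] [ 0.6351 -0.1988  0.0615]
[0.112  0.0964 0.0727]
fit [array([0.594 , 0.0137]), array([ 0.6068, -0.0652]), array([ 0.6195, -0.1442]), array([ 0.6322, -0.2232])] across angle 0.15973864572867966
```

```bash
python3 -m pendant '[[30.1,33,-4,1.44],[30.1,33,-4,1.44],[30.1,33,-4,1.44],[30.1,33,-4,1.44],[30.1,33,-4,1.44],[30.1,33,-4,1.44],[30.1,33,-4,1.44],[30.1,33,-4,1.44],[30.1,33,-4,1.44],[30.1,33,-4,1.44],[30.1,33,-4,1.44],[30.1,33,-4,1.44]]' 1
cat > w.py <<'E'
from m import *
import sys
s=bot.read_state(); print(s['time'],s['position'],s['tool_rot'],s['width'])
m=bot.camera_model("wrist"); im=save("wrist",sys.argv[1]+".png")
for p,a in blobs(im):
    if a>300: print("blob",p.round(),int(a),[onz(m,p,z)[:2] for z in(.009,.013,.022)])
for l,z in(("button_1",0.),("mark_a",.008),("red_stop",.008)):
    for r in bot.pinpoint(l,"wrist"): print(l,np.round(r['pixel']),round(r['confidence'],2),onz(m,r['pixel'],z)[:2])
E
python3 w.py w1
```

```text
time: 2.0
position: [0.4591, -0.2756, 0.1578]
tool_rot: [-3.141, 0.0, 1.692]
wrist_force: [-0.4, -0.1, 0.1]
width: 0.999
gripper_force: 0.0
2.0 [ 0.4591 -0.2756  0.1578] [-3.1411  0.0005  1.6924] 0.9987736041399317
blob [287.  27.] 643 [array([ 0.4452, -0.1448]), array([ 0.4452, -0.1454]), array([ 0.4453, -0.1467])]
blob [285. 180.] 3191 [array([ 0.4592, -0.2743]), array([ 0.4591, -0.2733]), array([ 0.4588, -0.2711])]
blob [ 30. 218.] 2156 [array([ 0.2143, -0.344 ]), array([ 0.2172, -0.3422]), array([ 0.2237, -0.338 ])]
blob [ 40. 291.] 2917 [array([ 0.2156, -0.427 ]), array([ 0.2185, -0.4242]), array([ 0.225 , -0.4177])]
button_1 [282. 171.] 0.98 [ 0.4561 -0.2682]
button_1 [286.  33.] 0.93 [ 0.4451 -0.1479]
mark_a [465. 176.] 0.8 [ 0.6285 -0.2501]
mark_a [478.  82.] 0.64 [ 0.6163 -0.1674]
```

View pics/w1.png

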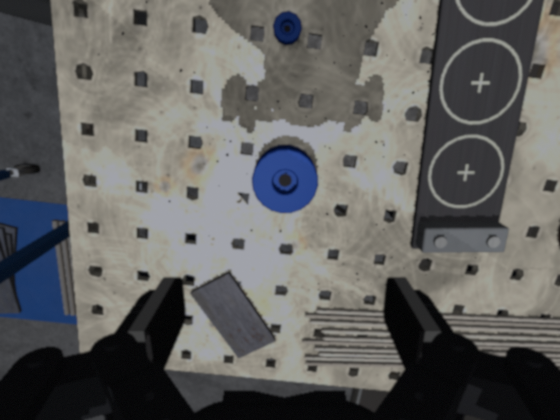

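Wrist view: button_4's hole is at (285,180), button_1 is at (287,27), and two crosses are at (465,172) and (480,82), all agreeing with the top view. I'll grasp button_4.

```bash
python3 -m pendant '[[0,0.2,-4],[0,0.2,-8],[0,0.2,-11],[0,0.2,-13],[0,0.2,-14.5],[0,0.2,-15],[0,0.2,-15],[0,0.2,-15]]' 1 2>&1 | head -3
python3 -m pendant '[[0,0.2,-4,0],[0,0.2,-8,0],[0,0.2,-11,0],[0,0.2,-13,0],[0,0.2,-14.5,0],[0,0.2,-15,0],[0,0.2,-15,0],[0,0.2,-15,0]]' 1
```

```text
$[0]: bad value
time: 3.0
position: [0.4602, -0.273, 0.0087]
tool_rot: [3.141, 0.001, 1.696]
wrist_force: [-0.1, -0.1, -0.6]
width: 0.998
gripper_force: 0.0
```

```bash
python3 -m pendant '[[0,0,-0.4,0],[0,0,-0.4,0],[0,0,-0.4,0],[0,0,-0.4,0],[0,0,-0.4,0],[0,0,-0.4,0],[0,0,-0.4,0],[0,0,-0.4,0],[0,0,-0.4,0],[0,0,-0.4,0]]' 0.3
python3 -m pendant '[[0,0,1,0],[0,0,3,0],[0,0,5,0],[0,0,7,0],[0,0,7,0],[0,0,7,0]]' 0.3
```

```text
time: 4.0
position: [0.4598, -0.2725, 0.0038]
tool_rot: [-3.142, -0.0, 1.697]
wrist_force: [0.1, -0.2, 0.1]
width: 0.3
gripper_force: 0.0
time: 4.6
position: [0.4601, -0.2727, 0.0745]
tool_rot: [3.141, 0.001, 1.697]
wrist_force: [0.1, 0.5, -0.8]
width: 0.3
gripper_force: 0.0
```

```bash
python3 w.py w2; python3 m.py
```

```text
4.6 [ 0.4601 -0.2727  0.0745] [3.1407 0.001  1.6969] 0.2995540445540164
blob [287.  13.] 897 [array([ 0.4455, -0.147 ]), array([ 0.4456, -0.1477]), array([ 0.4457, -0.1494])]
blob [283. 214.] 5408 [array([ 0.4594, -0.2765]), array([ 0.4593, -0.2751]), array([ 0.4589, -0.2719])]
blob [  6. 312.] 695 [array([ 0.2481, -0.3879]), array([ 0.2514, -0.3846]), array([ 0.259 , -0.3772])]
button_1 [283.  14.] 0.81 [ 0.4432 -0.1462]
button_1 [283. 202.] 0.73 [ 0.4588 -0.27  ]
mark_a [518. 204.] 0.86 [ 0.6282 -0.2477]
mark_a [544.  90.] 0.75 [ 0.6182 -0.1699]
scene [([369.5, 178.8], 282), ([339.9, 201.8], 37), ([288.6, 221.7], 211), ([244.3, 262.1], 136)]
top [([277.4, 230.8], 369), ([411.1, 236.3], 597), ([351.9, 242.7], 88), ([200.5, 247.8], 213)]
blue [277. 231.] [0.4723 0.0184 0.0132]
blue [411. 236.] [ 0.46   -0.2734  0.0134]
blue [352. 243.] [ 0.446  -0.145   0.0098]
blue [200. 248.] [0.4352 0.1871 0.0117]
mark [327. 168.] [ 0.6172 -0.093  -0.0068]
mark [362. 167.] [ 0.6194 -0.1722 -0.0026]
mark [395. 160.] [ 0.6306 -0.2427  0.013 ]
mark [289. 175.] [ 0.5988 -0.0079  0.0026]
red [263. 181.] [0.5814 0.0512 0.0343]
```

View pics/w2.png

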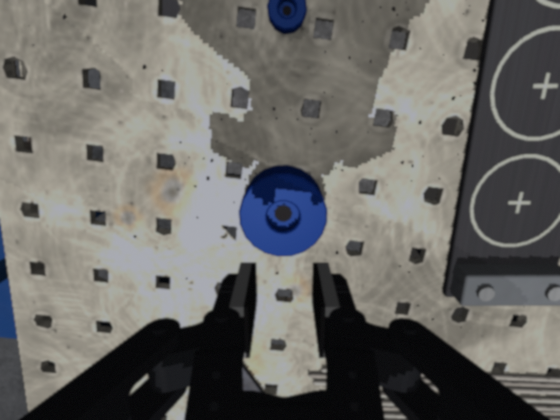

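The picture shows button_4 untouched at (283,212), with the fingers beyond it at about (285,270) and closed to 0.3. I'll check the geometry: the projected TCP, and the button top's height from two wrist heights.

```bash
python3 - <<'E'
from m import *
m=bot.camera_model("wrist"); s=bot.read_state(); t=np.array(s['position']); print(t,proj(m,t),[proj(m,t+[0,0,z]).round(1) for z in(.01,.02,.03)],[proj(m,t+[x,0,.005]).round(1) for x in(-.0128,.0128)])
c2=ray(m,(283,213)); print("cam",c2[0],"axis",ray(m,(m['cx'],m['cy']))[1])
# earlier wrist pose: same orientation, camera shifted with TCP
d=np.array([.4591,-.2756,.1578])-t
m1=dict(m); c1=ray(m,(285,180)); print("hole tri",tri((c1[0]+d,c1[1]),c2), s['wrist_force'],s['q'],s['joint_torque'])
E
```

```text
[ 0.4597 -0.2724  0.0735] [284.4896 247.6717] [array([284.5, 255.8]), array([284.5, 264.9]), array([284.5, 275. ])] [array([260.7, 248.9]), array([308.1, 254.4])]
cam [ 0.4492 -0.1911  0.2487] axis [ 0.0399 -0.319  -0.9469]
hole tri [ 0.4591 -0.2733  0.014 ] [-0.8297 -0.3571  1.3139] [ 0.8285  0.32   -0.4222  1.7694  0.1462  1.0835  0.4826] [  0.0038 -51.8349  -4.2999 -33.0172   0.0147   0.0064  -0.0002]
```

```bash
python3 -m pendant '[[0,3.5,0,0],[0,7,0,0],[0,7,-3,0],[0,7,-5,0],[0,7,-5,0],[0,7,-5,0],[0,7,-5,0],[0,7,-5,0]]' 0
python3 - <<'E'
from m import *
s=bot.read_state(); t=np.array(s['position']);m=bot.camera_model("wrist"); im=save("wrist","w3.png"); print(t,s['tool_rot'],proj(m,t),[proj(m,t+[0,0,z]).round(1) for z in(.01,.02,.03)])
save("scene","s3.png")
a=cv2.imread('pics/w3.png'); a=cv2.circle(a,tuple(int(v) for v in proj(m,t)),3,(0,0,255),-1)
b=cv2.imread('pics/s3.png')[120:270,280:480]; p=proj(bot.camera_model("scene"),t); print(p)
b=cv2.resize(b,None,fx=2.8,fy=2.8); cv2.circle(b,tuple(int(v) for v in (p-[280,120])*2.8),3,(0,0,255),-1)
cv2.imwrite('pics/both3.png',cv2.resize(np.hstack([a,b]),(800,300)) if 0 else np.hstack([a[150:420,130:430],cv2.resize(b,(360,270))]))
E
```

```text
time: 5.9
position: [0.4606, -0.203, 0.0249]
tool_rot: [3.14, 0.001, 1.696]
wrist_force: [-0.1, -0.5, -0.3]
width: -0.0
gripper_force: 0.0
[ 0.4606 -0.203   0.0249] [3.14   0.001  1.6964] [284.4047 247.5777] [array([284.4, 255.8]), array([284.5, 264.8]), array([284.5, 275. ])]
[352.4103 186.4275]
```

View pics/both3.png

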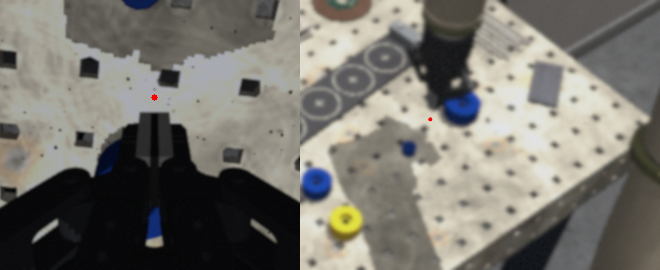

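```bash
python3 - <<'E'
from m import *
s=bot.read_state(); t=np.array(s['position']);w=bot.camera_model("wrist");c=bot.camera_model("scene")
for a in((353,178),(354,179),(352,177)): print(tri(ray(w,(284,262)),ray(c,a))-t)
b=cv2.imread('pics/s3.png')[140:215,310:410]; b=cv2.resize(b,None,fx=7,fy=7,interpolation=cv2.INTER_CUBIC); p=(proj(c,t)-[310,140]+.5)*7
cv2.circle(b,tuple(int(v) for v in p),4,(0,0,255),-1)
for z in(.01,.02,.03): cv2.circle(b,tuple(int(v) for v in (proj(c,t+[0,0,z])-[310,140]+.5)*7),3,(0,255,255),-1)
cv2.imwrite('pics/s3z.png',b)
E
```

```text
[-0.0029  0.0116  0.0454]
[-0.0025  0.0068  0.0374]
[-0.0032  0.0163  0.0533]
```

View pics/s3z.png

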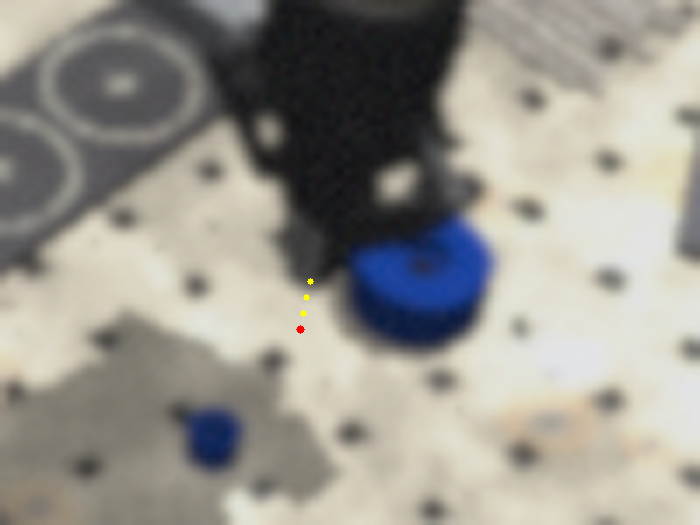

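Both views show the shut fingertips about 25–30 mm above the reported TCP, so the fingers closed over the button. I'll find the true tip height by easing down onto the free table here.

```bash
python3 -m pendant '[[0,0,-1.5,0],[0,0,-2.5,0],[0,0,-3.2,0],[0,0,-3.2,0]]' | grep -E "pos|wrist"
for i in 1; do python3 -m pendant '[[0,0,-0.4,0],[0,0,-0.4,0]]' | grep -E "pos|wrist"; python3 -m pendant '[[0,0,-0.3,0],[0,0,-0.3,0]]' | grep -E "pos|wrist"; done
```

```text
position: [0.459, -0.2021, -0.0092]
wrist_force: [0.2, 0.5, 0.3]
position: [0.4598, -0.2024, -0.0124]
wrist_force: [-0.4, 0.2, -0.0]
position: [0.4597, -0.2025, -0.0153]
wrist_force: [-1.2, -0.1, -0.1]
```

```bash
python3 -m pendant '[[0,0,-0.3,0],[0,0,-0.3,0]]' | grep -E "pos|wrist"
```

```text
position: [0.4596, -0.2024, -0.0185]
wrist_force: [-0.1, -0.7, -0.6]
```

```bash
python3 -m pendant '[[0,0,-0.3,0],[0,0,-0.3,0]]' | grep -E "pos|wrist"
```

```text
position: [0.4595, -0.2024, -0.0216]
wrist_force: [-0.2, 0.2, -0.7]
```

```bash
python3 - <<'E'
from m import *
t=np.array(bot.read_state()['position']);c=bot.camera_model("scene");save("scene","s4.png")
b=cv2.imread('pics/s4.png')[140:215,310:410]; b=cv2.resize(b,None,fx=7,fy=7,interpolation=cv2.INTER_CUBIC)
for z in(0,.01,.02,.03): cv2.circle(b,tuple(int(v) for v in (proj(c,t+[0,0,z])-[310,140]+.5)*7),3,(0,255,255),-1)
cv2.imwrite('pics/s4z.png',b); print(t)
E
```

```text
[ 0.4595 -0.2024 -0.0216]
```

View pics/s4z.png

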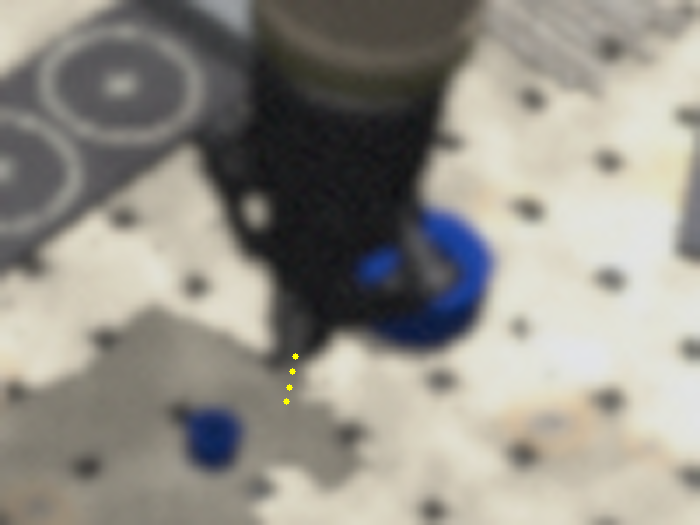

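The tip now shows at about (295,360), near the 28 mm dot, so it is almost at the table. I'll continue in small steps.

```bash
python3 -m pendant '[[0,0,-0.2,0],[0,0,-0.2,0]]' | grep -E "pos|wrist"
```

```text
position: [0.4597, -0.2024, -0.0234]
wrist_force: [0.6, -0.6, 0.0]
```

```bash
python3 -m pendant '[[0,0,-0.2,0],[0,0,-0.2,0]]' | grep -E "pos|wrist"
```

```text
position: [0.4596, -0.2024, -0.0255]
wrist_force: [-0.4, 0.3, 0.6]
```

```bash
python3 -m pendant '[[0,0,-0.2,0],[0,0,-0.2,0]]' | grep -E "pos|wrist"
```

```text
position: [0.4596, -0.2024, -0.0275]
wrist_force: [-0.5, -0.1, 0.3]
```

```bash
python3 -m pendant '[[0,0,-0.2,0],[0,0,-0.2,0]]' | grep -E "pos|wrist"
```

```text
position: [0.4596, -0.2024, -0.0295]
wrist_force: [-0.8, -0.6, 1.2]
```

```bash
python3 -m pendant '[[0,0,-0.2,0],[0,0,-0.2,0]]' | grep -E "pos|wrist"
```

```text
position: [0.4596, -0.2024, -0.0315]
wrist_force: [-0.3, -0.0, 0.5]
```

```bash
python3 -m pendant '[[0,0,-0.2,0],[0,0,-0.2,0]]' | grep -E "pos|wrist"
```

```text
position: [0.4599, -0.2025, -0.0333]
wrist_force: [0.0, -0.5, -0.8]
```

```bash
python3 -m pendant '[[0,0,-0.2,0],[0,0,-0.2,0]]' | grep -E "pos|wrist"
```

```text
position: [0.46, -0.2026, -0.0335]
wrist_force: [-8.2, 3.5, 25.0]
```

```bash
python3 -m pendant '[[0,0,-0.2,0],[0,0,-0.2,0]]' | grep -E "pos|wrist"
```

```text
position: [0.4601, -0.2026, -0.0336]
wrist_force: [-17.9, 8.4, 48.3]
```

Contact came at reported z = −0.0333, so the real tips sit 33 mm above the reported TCP and I'll subtract that from now on. Regrasping button_4.

```bash
python3 -m pendant '[[0,0,3,0],[0,0,7,0],[0,-2,9,0],[0,-5,9,0],[0,-7,9,0],[0,-7,9,0],[0,-7,9,0],[0,-7,9,0],[0,-7,9,0],[0,-7,9,0]]' 1
python3 -m pendant '[[0,0,-4,0],[0,0,-6,0],[0,0,-7.5,0],[0,0,-8.5,0],[0,0,-8.5,0],[0,0,-8.5,0]]' 1
python3 -m pendant '[[0,0,0,0],[0,0,0,0],[0,0,0,0],[0,0,0,0],[0,0,0,0],[0,0,0,0],[0,0,0,0],[0,0,0,0]]' 0.4
```

```text
time: 9.85
position: [0.46, -0.2716, 0.0528]
tool_rot: [-3.142, -0.0, 1.698]
wrist_force: [1.0, -0.7, 1.9]
width: 1.005
gripper_force: 0.0
time: 10.45
position: [0.4604, -0.2726, -0.0315]
tool_rot: [3.141, 0.0, 1.697]
wrist_force: [1.3, -0.8, 0.7]
width: 1.002
gripper_force: 0.0
time: 11.25
position: [0.4606, -0.273, -0.0309]
tool_rot: [3.14, 0.001, 1.697]
wrist_force: [-1.0, 0.4, 5.8]
width: 0.683
gripper_force: 63.7
```

```bash
python3 -m pendant '[[0,0,2,0],[0,0,5,0],[4,0.6,6,0],[9,1.3,6,0],[13,2,6,0],[15.5,2.5,6,0],[16.8,2.6,6,0],[16.8,2.6,6,0],[16.8,2.6,6,0],[16.8,2.6,6,0]]'
python3 - <<'E'
from m import *
im=save("wrist","w5.png");s=bot.read_state();m=bot.camera_model("wrist");print(s['position'])
for D in((.6280,-.2465),(.6177,-.1672)): print(proj(m,(*D,.008)))
for r in bot.pinpoint("mark_a","wrist"): print(np.round(r['pixel']),onz(m,r['pixel'],.008))
for p,a in blobs(im): print("blob",p,a,onz(m,p,.07))
E
```

```text
time: 12.25
position: [0.6266, -0.2473, 0.0277]
tool_rot: [-3.141, 0.0, 1.696]
wrist_force: [-0.1, 0.3, -1.5]
width: 0.682
gripper_force: 65.1
[ 0.6267 -0.2474  0.0279]
[286.8247 232.4454]
[286.6228  92.6608]
[284.  95.] [ 0.6167 -0.1685  0.008 ]
blob [283.9027 292.463 ] 17893 [ 0.6267 -0.2492  0.07  ]
```

View pics/w5.png

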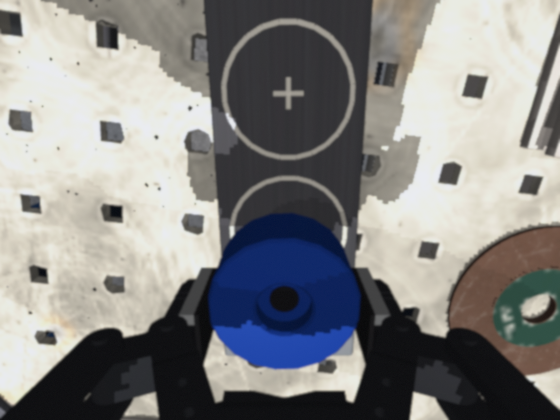

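The view shows the mark_c cross at (288,93), within 1–2 px of prediction. button_4 is held level at (284,298) over mark_d, so I'll lower it.

```bash
python3 -m pendant '[[0.2,0.05,-2,0],[0.2,0.05,-3.5,0],[0.2,0.05,-4.5,0],[0.2,0.05,-5,0],[0.2,0.05,-5.1,0],[0.2,0.05,-5.1,0],[0.2,0.05,-5.1,0]]'
python3 -m pendant '[[0,0,-0.1,0],[0,0,-0.1,0],[0,0,-0.1,0]]'
```

```text
time: 13.05
position: [0.6299, -0.2462, -0.0227]
tool_rot: [3.141, 0.0, 1.697]
wrist_force: [-2.9, -0.2, 2.6]
width: 0.683
gripper_force: 65.3
time: 13.35
position: [0.6299, -0.2462, -0.0228]
tool_rot: [3.141, 0.001, 1.697]
wrist_force: [-6.1, 1.6, 9.5]
width: 0.681
gripper_force: 66.7
```

```bash
python3 -m pendant '[[0,0,0,0],[0,0,0,0],[0,0,0,0],[0,0,0,0],[0,0,0,0]]' 0.95
python3 -m pendant '[[0,0,2,0],[0,0,6,0],[0,0,9,0],[-3,4,10,0],[-6,8,10,0],[-8,12,10,0],[-10,17,10,0],[-13,21,10,0],[-15,25,10,0],[-15.8,26.4,10,0],[-15.8,26.4,10,0],[-15.8,26.4,10,0]]' 0.8
python3 w.py w6
```

```text
time: 13.85
position: [0.6298, -0.246, -0.0243]
tool_rot: [-3.142, -0.0, 1.697]
wrist_force: [0.3, 0.6, -0.2]
width: 0.949
gripper_force: 0.0
time: 15.05
position: [0.4724, 0.0173, 0.0761]
tool_rot: [3.141, 0.001, 1.697]
wrist_force: [0.0, -0.9, 0.0]
width: 0.797
gripper_force: 0.0
15.05 [0.4724 0.0173 0.0761] [3.1409 0.0007 1.6967] 0.7965932669728858
blob [284. 213.] 3350 [array([0.4723, 0.0139]), array([0.4721, 0.0153]), array([0.4717, 0.0184])]
blob [  4. 370.] 499 [array([ 0.2494, -0.1607]), array([ 0.2529, -0.1564]), array([ 0.2608, -0.1468])]
blob [229. 383.] 351 [array([ 0.4446, -0.1494]), array([ 0.4449, -0.1453]), array([ 0.4455, -0.1361])]
button_1 [332.  69.] 0.78 [0.492  0.1157]
button_1 [283. 206.] 0.74 [0.4716 0.0163]
button_1 [172. 181.] 0.62 [0.3877 0.0247]
button_1 [234. 371.] 0.59 [ 0.447 -0.145]
mark_a [443. 261.] 0.8 [ 0.5995 -0.0099]
red_stop [452. 178.] 0.64 [0.5878 0.0549]
```

```bash
python3 -m pendant '[[0,0,-4,0],[0,0,-7,0],[0,0,-9,0],[0,0,-10.2,0],[0,0,-10.7,0],[0,0,-10.7,0],[0,0,-10.7,0]]' 0.8
python3 -m pendant '[[0,0,0,0],[0,0,0,0],[0,0,0,0],[0,0,0,0],[0,0,0,0],[0,0,0,0],[0,0,0,0]]' 0.3
```

```text
time: 15.95
position: [0.4727, 0.018, -0.0304]
tool_rot: [3.14, 0.0, 1.697]
wrist_force: [0.1, 0.2, 0.3]
width: 0.801
gripper_force: 0.0
time: 16.65
position: [0.4728, 0.018, -0.0299]
tool_rot: [3.14, 0.001, 1.697]
wrist_force: [-1.8, -0.1, 8.1]
width: 0.539
gripper_force: 60.6
```

```bash
python3 -m pendant '[[0,0,2,0],[0,0,5,0],[2,-3,7,0],[5,-6.5,7,0],[8,-10,7,0],[11,-14,7,0],[13.5,-17,7,0],[14.6,-18.5,7,0],[14.6,-18.5,7,0],[14.6,-18.5,7,0]]'
python3 - <<'E'
from m import *
im=save("wrist","w7.png");s=bot.read_state();m=bot.camera_model("wrist");print(s['position'],proj(m,(.6077,-.0876,.008)))
for r in bot.pinpoint("mark_a","wrist"): print(np.round(r['pixel']),onz(m,r['pixel'],.008))
for p,a in blobs(im): print("blob",p,a,onz(m,p,.09))
E
python3 -m pendant '[[0,0,-2,0],[0,0,-4,0],[0,0,-5.5,0],[0,0,-6,0],[0,0,-6.2,0],[0,0,-6.2,0],[0,0,-6.2,0]]'
```

```text
time: 17.65
position: [0.6175, -0.1665, 0.0386]
tool_rot: [-3.141, -0.001, 1.697]
wrist_force: [-0.1, 0.8, -2.0]
width: 0.54
gripper_force: 62.0
[ 0.6174 -0.1656  0.0388] [285.0862  96.4936]
[285. 230.] [ 0.6182 -0.168   0.008 ]
[284.  96.] [ 0.6073 -0.0872  0.008 ]
blob [  9.7452 159.8532] 722 [ 0.5125 -0.1203  0.09  ]
blob [285.0934 312.7324] 14856 [ 0.6184 -0.1713  0.09  ]
time: 18.45
position: [0.6182, -0.1662, -0.0218]
tool_rot: [3.141, 0.0, 1.698]
wrist_force: [-3.4, 1.5, 5.7]
width: 0.541
gripper_force: 62.4
```

```bash
python3 -m pendant '[[0,0,0,0],[0,0,0,0],[0,0,0,0],[0,0,0,0],[0,0,2,0],[0,0,6,0],[0,0,10,0]]' 0.8
python3 -m pendant '[[-2,4,0,0],[-4,8,0,0],[-6,12,0,0],[-8,16,0,0],[-10,20,0,0],[-12,24,0,0],[-14,28,0,0],[-16.3,32,0,0],[-18.3,35.3,0,0],[-18.3,35.3,0,0],[-18.3,35.3,0,0],[-18.3,35.3,0,0]]' 0.62
python3 w.py w8
```

```text
time: 19.15
position: [0.617, -0.1668, 0.077]
tool_rot: [-3.14, -0.001, 1.697]
wrist_force: [0.4, -1.9, -0.6]
width: 0.799
gripper_force: 0.0
time: 20.35
position: [0.4355, 0.1849, 0.0768]
tool_rot: [3.141, 0.0, 1.695]
wrist_force: [0.2, -0.7, -0.6]
width: 0.619
gripper_force: 0.0
20.35 [0.4355 0.1849 0.0768] [3.1415 0.0004 1.6952] 0.6188089035193943
blob [284. 210.] 1810 [array([0.4355, 0.1832]), array([0.4354, 0.1846]), array([0.435 , 0.1877])]
blob [ 27. 373.] 1237 [array([0.2315, 0.0058]), array([0.2347, 0.0101]), array([0.2418, 0.0197])]
button_1 [284. 200.] 0.98 [0.4351 0.188 ]
button_1 [389. 182.] 0.96 [0.5106 0.2117]
button_1 [343. 288.] 0.8 [0.4926 0.1184]
button_1 [191. 216.] 0.68 [0.3654 0.1667]
```

```bash
python3 -m pendant '[[0,0.1,-4,0],[0,0.1,-7,0],[0,0.1,-9,0],[0,0.1,-10.2,0],[0,0.1,-10.7,0],[0,0.1,-10.7,0],[0,0.1,-10.7,0]]' 0.62
python3 -m pendant '[[0,0,0,0],[0,0,0,0],[0,0,0,0],[0,0,0,0],[0,0,0,0],[0,0,0,0],[0,0,0,0]]' 0.15
```

```text
time: 21.25
position: [0.4356, 0.1873, -0.0293]
tool_rot: [3.14, -0.0, 1.697]
wrist_force: [-0.4, -0.1, 0.1]
width: 0.622
gripper_force: 0.0
time: 21.95
position: [0.4357, 0.1873, -0.0289]
tool_rot: [3.139, -0.0, 1.697]
wrist_force: [-1.4, -1.6, 6.2]
width: 0.397
gripper_force: 59.0
```

```bash
python3 -m pendant '[[0,0,2,0],[0,0,5,0],[2.5,-4,7,0],[5,-8,7,0],[7.5,-12,7,0],[10,-16,7,0],[12.5,-20,7,0],[15,-24,7,0],[17.2,-27.4,7,0],[17.2,-27.4,7,0],[17.2,-27.4,7,0],[17.2,-27.4,7,0]]'
python3 - <<'E'
from m import *
im=save("wrist","w9.png");s=bot.read_state();m=bot.camera_model("wrist");print(s['position'],proj(m,(.5974,-.0083,.008)))
for r in bot.pinpoint("mark_a","wrist"): print(np.round(r['pixel']),onz(m,r['pixel'],.008))
for p,a in blobs(im): print("blob",p,a,onz(m,p,.09))
E
python3 -m pendant '[[0,0,-2,0],[0,0,-4,0],[0,0,-5.5,0],[0,0,-6,0],[0,0,-6.2,0],[0,0,-6.2,0],[0,0,-6.2,0]]'
```

```text
time: 23.15
position: [0.6065, -0.0854, 0.04]
tool_rot: [3.142, -0.001, 1.698]
wrist_force: [0.3, 0.5, -0.1]
width: 0.396
gripper_force: 59.9
[ 0.6065 -0.0851  0.0401] [285.969   98.7577]
[287. 103.] [ 0.5983 -0.0104  0.008 ]
[287. 229.] [ 0.6081 -0.0867  0.008 ]
blob [284.8814 315.5851] 9384 [ 0.6077 -0.0932  0.09  ]
blob [ 30.4396 281.7386] 1167 [ 0.5028 -0.0904  0.09  ]
time: 23.95
position: [0.6071, -0.0862, -0.0208]
tool_rot: [3.141, 0.0, 1.698]
wrist_force: [-3.9, 1.1, 6.0]
width: 0.397
gripper_force: 60.6
```

```bash
python3 -m pendant '[[0,0,0,0],[0,0,0,0],[0,0,0,0],[0,0,0,0],[0,0,2,0],[0,0,6,0],[0,0,10,0]]' 0.65
python3 -m pendant '[[-4,-1.5,0,0],[-8,-3,0,0],[-12,-4.5,0,0],[-16.2,-5.9,0,0],[-16.2,-5.9,0,0],[-16.2,-5.9,0,0],[-16.2,-5.9,0,0]]' 0.5
python3 w.py w10
```

```text
time: 24.65
position: [0.6059, -0.0868, 0.0781]
tool_rot: [-3.14, -0.001, 1.697]
wrist_force: [0.3, -0.4, 0.5]
width: 0.652
gripper_force: 0.0
time: 25.35
position: [0.446, -0.1456, 0.0783]
tool_rot: [3.14, 0.0, 1.698]
wrist_force: [0.3, 0.6, 0.6]
width: 0.502
gripper_force: 0.0
25.35 [ 0.446  -0.1456  0.0783] [3.1401 0.0002 1.6976] 0.5024121751273972
blob [537. 163.] 2064 [array([ 0.619 , -0.0897]), array([ 0.616 , -0.0893]), array([ 0.6092, -0.0884])]
blob [283. 209.] 764 [array([ 0.4454, -0.147 ]), array([ 0.4452, -0.1456]), array([ 0.4449, -0.1426])]
blob [518. 273.] 2974 [array([ 0.636 , -0.1762]), array([ 0.6327, -0.1743]), array([ 0.6253, -0.1702])]
blob [ 14. 291.] 1874 [array([ 0.24 , -0.243]), array([ 0.2431, -0.2401]), array([ 0.2503, -0.2335])]
blob [ 24. 356.] 1008 [array([ 0.2406, -0.3082]), array([ 0.2438, -0.3042]), array([ 0.2509, -0.2952])]
blob [514. 356.] 1998 [array([ 0.6595, -0.2547]), array([ 0.6558, -0.2516]), array([ 0.6476, -0.2446])]
button_1 [496. 259.] 0.92 [ 0.6216 -0.1705]
button_1 [521. 156.] 0.89 [ 0.6122 -0.0876]
button_1 [481. 339.] 0.73 [ 0.633  -0.2473]
button_1 [281. 205.] 0.56 [ 0.4439 -0.1467]
mark_a [552.  34.] 0.96 [ 0.6    -0.0092]
```

```bash
python3 -m pendant '[[0,0,-4,0],[0,0,-7,0],[0,0,-9,0],[0,0,-10.2,0],[0,0,-10.7,0],[0,0,-10.7,0],[0,0,-10.7,0]]' 0.5
python3 -m pendant '[[0,0,0,0],[0,0,0,0],[0,0,0,0],[0,0,0,0],[0,0,0,0],[0,0,0,0],[0,0,0,0]]' 0.05
```

```text
time: 26.25
position: [0.4457, -0.1461, -0.0284]
tool_rot: [3.14, 0.001, 1.697]
wrist_force: [0.1, -0.6, 0.1]
width: 0.5
gripper_force: 0.0
time: 26.95
position: [0.4456, -0.1463, -0.028]
tool_rot: [3.14, 0.001, 1.697]
wrist_force: [-2.3, 1.1, 6.5]
width: 0.25
gripper_force: 58.5
```

```bash
python3 -m pendant '[[0,0,2,0],[0,0,5,0],[2.5,2.5,7,0],[5.5,5,7,0],[8.5,8,7,0],[12,11,7,0],[15.2,13.8,7,0],[15.2,13.8,7,0],[15.2,13.8,7,0],[15.2,13.8,7,0]]'
python3 - <<'E'
from m import *
im=save("wrist","w11.png");s=bot.read_state();m=bot.camera_model("wrist");print(s['position'],proj(m,(.5976,-.0083,.008)))
for r in bot.pinpoint("mark_a","wrist"): print(np.round(r['pixel']),onz(m,r['pixel'],.008))
E
python3 -m pendant '[[0,0,-2,0],[0,0,-4,0],[0,0,-5.5,0],[0,0,-6,0],[0,0,-6.2,0],[0,0,-6.2,0],[0,0,-6.2,0]]'
```

```text
time: 27.95
position: [0.5962, -0.0093, 0.0408]
tool_rot: [-3.141, 0.001, 1.696]
wrist_force: [-0.4, -0.3, -0.2]
width: 0.246
gripper_force: 58.9
[ 0.5961 -0.0097  0.0409] [286.9538 223.8318]
[288. 226.] [ 0.5987 -0.0099  0.008 ]
[286. 327.] [ 0.6072 -0.0862  0.008 ]
time: 28.75
position: [0.597, -0.0088, -0.0199]
tool_rot: [3.141, 0.001, 1.696]
wrist_force: [-3.6, -0.8, 6.4]
width: 0.248
gripper_force: 59.5
```

View pics/w11.png

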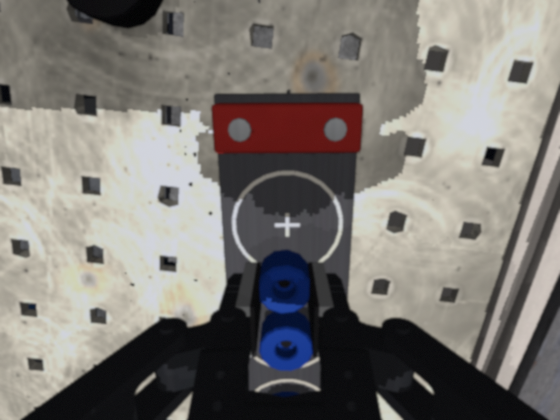

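The mark_a cross is at (287,225), next to the red stop, as predicted. button_1 was held over it at (285,285), with button_2 behind at (286,345), and it is now down. I'll release, back away clear of the top view and check.

```bash
python3 -m pendant '[[0,0,0,0],[0,0,0,0],[0,0,0,0],[0,0,0,0],[0,0,2,0],[0,0,6,0],[0,0,11,0],[0,0,15,0],[0,0,15,0]]' 0.55
python3 -m pendant '[[-4,-3,0,0],[-8,-6,0,0],[-11,-10,0,0],[-14,-12,0,0],[-14,-12,0,0],[-14,-12,0,0]]'
python3 - <<'E'
from m import *
im=save("wrist","w12.png");m=bot.camera_model("wrist"); s=bot.read_state(); print(s['position'],s['time'])
top=save("top","t12.png");mt=bot.camera_model("top")
D=[(.5976,-.0083),(.6078,-.0876),(.6182,-.167),(.6284,-.2465)]
for n,mm,i in(("wrist",m,im),("top",mt,top)):
    for p,a in blobs(i): print(n,p.round(1),int(a),onz(mm,p,.022)[:2])
    print([proj(mm,(*d,.008+.02)).round(1).tolist() for d in D])
print(bot.pinpoint("chisel","top")[:1])
cv2.imwrite('pics/t12c.png',cv2.resize(cv2.imread('pics/t12.png')[135:290,110:440],None,fx=2.4,fy=2.4,interpolation=cv2.INTER_CUBIC))
E
```

```text
time: 29.65
position: [0.6006, -0.0073, 0.1357]
tool_rot: [3.131, 0.002, 1.697]
wrist_force: [0.7, -0.3, 0.9]
width: 0.552
gripper_force: 0.0
time: 30.25
position: [0.4564, -0.1286, 0.1288]
tool_rot: [3.141, 0.001, 1.695]
wrist_force: [0.1, -0.1, 0.7]
width: 0.547
gripper_force: 0.0
[ 0.4571 -0.1276  0.1288] 30.3
wrist [492.2  61. ] 939 [ 0.5978 -0.0064]
wrist [476.4 168.4] 1608 [ 0.6107 -0.0867]
wrist [464.  259.8] 2173 [ 0.6248 -0.1688]
wrist [ 27.8 281.3] 2654 [ 0.2347 -0.2405]
wrist [465.3 325.3] 963 [ 0.6464 -0.2365]
wrist [ 41.8 346.5] 1613 [ 0.2405 -0.3131]
[[495.7, 63.2], [476.5, 170.7], [460.6, 260.3], [447.0, 336.1]]
top [398.3 153.5] 359 [ 0.6426 -0.2505]
top [361.1 163.7] 383 [ 0.6199 -0.1675]
top [324.9 169.4] 229 [ 0.6074 -0.0873]
top [288.9 174.3] 102 [ 0.5967 -0.0074]
top [532.  387.3] 1692 [ 0.1469 -0.5076]
[[289.3, 173.3], [325.4, 168.6], [361.4, 163.9], [397.5, 159.2]]
[{'pixel': [128.4, 184.8], 'confidence': 0.9}]
```

View pics/w12.png

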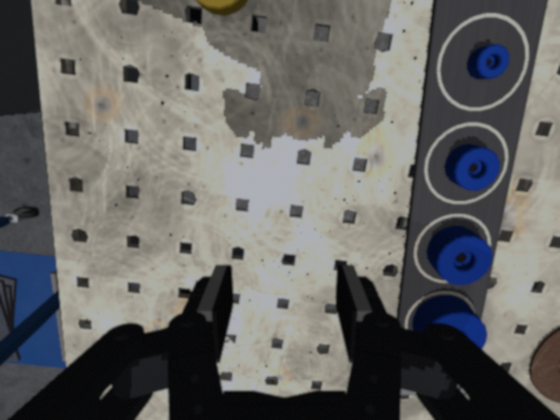

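View pics/t12c.png

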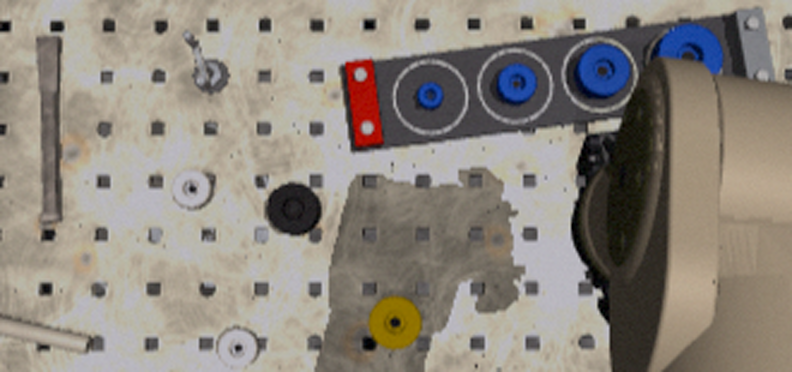

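Wrist and top views show all four upright and centred on their marks, smallest by the red stop. button_4's hole is at top px (397.5,159), exactly where predicted, and the chisel is unmoved.

```bash
python3 -c "
from workcell import bot
print(bot.hand_in())"
```

```text
the job is handed in; nothing more can be done
None
```

The job is handed in with no verdict returned: my last pictures show all four blue buttons upright and centred on their marks, smallest at the red end and widest at the grey, and the chisel where it lay.

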